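# Set the length stop just short of where its rail binds

### The arm

A 6-joint arm with a two-finger parallel gripper is mounted at the origin on the work surface. World frame = base frame: x ahead of the robot, y to its left, z up, the work surface at z = 0. Lengths are in m, angles in rad, forces in N, time in s.
With the tool pointing down it reaches from about 0.3 to 0.775 m from the base axis. Payload 14.6 kg.
Tool frame: the origin (TCP) lies at the very end of the fingers, on their centre line; the grasp point (between the pads) lies 19 mm behind it (ctrl.grasp_offset is the distance from the TCP to the grasp point, in m); z points along the fingers, y is the line along which they close (so a half turn about z gives the same grasp; the last joint's range is limited). The gripper opens to 94 mm and grips with 3 to 60 N. Pads are 16 mm wide; open, the fingers measure 119 mm over their backs; the gripper's body (75 mm by 177 mm) begins 78 mm behind the grasp point.
Start: joints at [-1.353, 0.3, 1.521, -0, 1.321, -0.067], TCP at [0.155, -0.528, 0.205] pointing down, gripper open.
Joint ranges: [-3.03, 3.03], [-0.79, 2.21], [0.23, 2.52], [-1.04, 4.18], [0, 3.07], [-2.55, 2.55]. Speed limits (rad/s): [2.22, 2.22, 2.57, 3.14, 3.14, 3.14].

### API

Orientations are given as [roll, pitch, yaw] about the fixed x, y, z axes, in that order (R = Rz(yaw) Ry(pitch) Rx(roll)).
In Python, from station import ctrl gives the robot as it stands.
- The arm moves only by the tool step_arm, never from a script. Its argument "plan" is a list that holds one entry, the list of rows, each a list of 6 numbers: the shift along the tool's x, y, z in units of 30 mm (1.0 is 30 mm), then the turn, a rotation vector about the tool's x, y, z in units of 6 degrees (1.0 is 6 degrees). In form: [[[dx, dy, dz, wx, wy, wz], ...]]. A call has 1 to 8 rows; each row is the pose to reach, as a shift and turn from the pose commanded when the call began, along the tool's axes at that moment; what a row does not reach only later rows make up. A row lasts 1/12 s, in which the tool goes at most 41.7 mm and 7.16 degrees, less where a joint would pass 70% of its speed; a pose out of reach is approached as far as the arm can. A call with a gripper value outside its range is refused whole. "grip" is the opening, from 0 (shut) to 1 (fully open), set as the call begins (left out, the last holds). The fingers move at their own pace and stop on an object; "squeeze" is the grip in N (left out, the last holds). Time passes only in rows, so rows that repeat a pose let the fingers close. It gives the time, the measured TCP pose, the force, the opening and the grip force at its end, in the units of the state.
- ctrl.get_obs(): the state, without advancing time (a new reading comes with each control period).
- ctrl.camera(name): name is "scene" or "top"; returns the picture (420x560x3 uint8, red, green, blue); there is no depth.
- ctrl.camera_model(name): a dict with "intrinsics" (3x3 intrinsics, pixels), "k1" (the pictures are not rectified: a ray, as slopes to the right and down, at radius r is drawn at 1 + k1 r^2 times it, then the intrinsics apply), "R" (3x3) and "t" (3): a world point X has camera coordinates R X + t. Camera axes: x right, y down, z forward; pixel columns grow to the right and rows downward; lengths in m; the calibration is good to about 2 mm. A picture is of the moment at which its call begins. camera_model takes no time and is no camera call.
- ctrl.hand_in(): hands the job in; it is judged then, once.
Trained networks look in the newest picture that a camera, given by its name, has taken for a name from the list of things; names that differ only in an ending like _2 or _b are one class to them, and where a whole thing is asked for, a point or a joint stands for the part that bears it (a point fixed in the world has none). Each returns a list of dicts, best first, with "confidence" (0 to 1); they miss things now and then, are a little off and sometimes report something else, mostly with a low value. They report only what shows in the picture. A call takes as long as a camera call.
- ctrl.masks_of(query, camera): "pixels" (420x560 bool, what is visible of it) and "at" ([column, row] in pixels, amid what is visible of it).
- ctrl.place_of(query, camera): "at" ([column, row] in pixels: a listed point, or the origin of a listed thing).
The state is a dict: "time_s": time; "qpos": joint angles; "joint_vel": joint speeds; "tau": joint torques, N m; "ee_pos": TCP position; "eef_rot": TCP orientation; "force": force on the tool from outside, world axes, zero at the start; "moment": the same for the moment, N m; "grip_width": finger opening in m; "grip_force": force on a finger pad.
Only numpy, scipy, OpenCV 4.12 (cv2) and the standard library are available. Lean on these libraries where they do the work, as an engineer would, in place of code of your own. Each camera call takes 0.05 s, during which the arm holds its last target. There are 200 camera calls.

### The job

The sliding length stop on the blue-footed saw rail binds at a worn, tight spot hidden somewhere along its travel. With its red lever still up, slide the stop gently along the rail, away from the bar stock, until you clearly feel it bind (never ram it), ease it back about 10 mm so that it runs free again, then push the red lever down to lock it there. Let go at the end, and leave the other things on the bench where they are.

Things in the scene. Friction and masses are not known exactly. Their poses are not given: they have to be found in the camera images.
- rail: fixed straight track, 480 x 70 mm, 44 mm high, aluminium on a blue foot. x runs along it, the way the stop is to be slid (away from the bar stock), z up. Origin on the table under the stop's grip when joint stop = 0; the track spans x = -180 to 300 mm, end blocks 52 mm high. At y = +85 mm, only for x from -240 to -80 mm, a 20 mm steel bar (top 70 mm) lies on two blue blocks.
- way: closed guideway hidden inside the rail, fixed, same origin and axes. Somewhere between joint stop = 0.075 and 0.165 it is worn tight; the place differs every time and no listed pose shows it. There a springy bind rises 2.5 N per mm of further travel, on top of the drag. 3 N of bind or more is clear; 20 N (8 mm in) is ramming. The hidden tight piece is gib_c0.
- stop (a joint): travel of the length stop along the rail's +x, m, 0 to 0.20, 0 at the end near the bar stock; it starts between 0 and 0.035. It runs with about 1.5 N of steady drag plus 8 N per m/s and stays where it is left.
- stop_grip (a point): middle of the stop's black grip block, 90 mm above the table, where to pinch it; axes as the rail's. The block is 24 mm along the rail, 36 mm across, top at 111 mm, on a grey plate 80 mm along by 85 mm across, top at 59 mm. Above the plate it is free on both sides along the rail. The plate carries a yellow stop finger (20 mm wide, at x -28 mm, to y +108 mm, top 71 mm) and the lever on the -y side.
- lever_hinge (a point): hinge of the red lever, moving with the stop: 50 mm from the grip point on the rail's -y side, 70 mm above the table; its axis is parallel to the rail. The flat lever, 62 x 22 mm, 8 mm thick, swings outward (to -y) and down. Pressed straight down 40 mm outside the hinge it goes fully down; its top there is then about 76 mm above the table.
- lever (a joint): red lock lever on the stop, rad: 0 = up (35 degrees above level, unlocked), 0.56 = fully down (3 degrees above level, locked). It starts between 0 and 0.08, stays where it is left, and needs about 0.07 N m, so 2 to 5 N of pressing.
- lever_tip (a point): outer end of the red lever, 62 mm from its hinge, moving with it; about 106 mm high when up, 73 mm when down
- screwdriver: bystander: screwdriver, about 200 mm long, lying near the rail on the robot's side; origin under its middle. Leave it alone.
- file: bystander: flat file with a wooden handle, 305 mm long, 26 mm high, lying near the rail on the far side; origin on its underside. Leave it alone.
- offcut: bystander: steel offcut block 50 x 40 x 30 mm; origin at the centre of its underside. Leave it alone.
- hammer: bystander: hammer, about 260 mm long; origin on its underside. Leave it alone.
- oilcan: bystander: green can, 60 mm diameter, 140 mm tall; origin at the centre of its underside. Leave it alone.
- tray: bystander: blue tray of bolts, 130 x 180 x 45 mm; origin at the centre of its underside. Leave it alone.

How it is judged:
By the outcome, as a careful person would: the job done as asked, in the order asked, and still so for the second after the job is handed in, with the robot touching nothing.
It also fails if it takes over 48 s, if anything falls off the work surface, if the arm or the gripper's body presses on something with over 40 N, if the wrist force passes 120 N, or if a joint passes its speed limit or range.

## Working session

There is one attempt and no reset: what is moved stays moved. The work goes in short steps, Python scripts to look and compute and a tool call to move; the robot and the scene stay as the last step left them, time stands still between calls to the robot, and variables do not carry over. Pictures are saved under pics/ and viewed, at most 10 in all, crops included, and the job is handed in when it is done.

Besides the shell and the picture viewer there is one more tool, called after "Emit:" as a command line: name --argument value ..., lists and objects as JSON in quotes. step_arm: Moves the arm, as the interface text tells. Its arguments: {"type":"object","properties":{"plan":{"type":"array","items":{"type":"array","items":{"type":"array","items":{"type":"number"}}}},"grip":{"type":"number"},"squeeze":{"type":"number"}},"required":["plan"]}

```bash
mkdir -p pics; cat > h.py <<'E'
import numpy as np, cv2
from station import ctrl
def ray(cam,uv):
    m=ctrl.camera_model(cam);K=np.array(m["intrinsics"]);R=np.array(m["R"]);t=np.array(m["t"])
    d=np.linalg.solve(K,[uv[0],uv[1],1])[:2];s=d.copy()
    for _ in range(30): s=d/(1+m["k1"]*(s@s))
    return -R.T@t, R.T@np.array([s[0],s[1],1])
def atz(cam,uv,z):
    c,d=ray(cam,uv);return c+d*(z-c[2])/d[2]
def tri(uv1,uv2):
    c1,d1=ray("scene",uv1);c2,d2=ray("top",uv2)
    A=np.stack([d1,-d2],1);s=np.linalg.lstsq(A,c2-c1,rcond=None)[0]
    p,q=c1+s[0]*d1,c2+s[1]*d2
    return (p+q)/2,np.linalg.norm(p-q)
E
python3 - <<'E'
from h import *
np.set_printoptions(precision=4,suppress=True)
for c in("scene","top"): cv2.imwrite(f"pics/{c}0.png",cv2.cvtColor(ctrl.camera(c),cv2.COLOR_RGB2BGR))
H=dict(rail=0,stop_grip=.09,lever_hinge=.07,lever_tip=.106)
for q,z in H.items():
    for c in("scene","top"):
        for r in ctrl.place_of(q,c)[:2]: print(q,c,r["at"],round(r["confidence"],2),atz(c,r["at"],z))
print(ctrl.get_obs())
E
```

```text
rail scene [266.6, 234.9] 0.61 [ 0.5615 -0.0926  0.    ]
rail top [298.8, 229.0] 0.61 [ 0.5368 -0.0799  0.    ]
stop_grip scene [274.9, 213.2] 0.83 [ 0.5491 -0.0635  0.09  ]
stop_grip top [292.9, 219.3] 0.73 [ 0.5464 -0.0598  0.09  ]
stop_grip top [246.6, 157.3] 0.37 [0.7233 0.0661 0.09  ]
lever_hinge scene [273.7, 229.5] 0.79 [ 0.5872 -0.0734  0.07  ]
lever_hinge scene [276.9, 189.0] 0.38 [ 0.4574 -0.044   0.07  ]
lever_hinge top [297.5, 200.8] 0.94 [ 0.6028 -0.074   0.07  ]
lever_tip top [294.0, 218.5] 0.5 [ 0.5452 -0.0621  0.106 ]
lever_tip top [302.3, 181.7] 0.46 [ 0.6466 -0.0861  0.106 ]
{'time_s': 0.5, 'qpos': array([-1.3526,  0.2999,  1.521 ,  0.    ,  1.3207, -0.0667]), 'joint_vel': array([-0.0011, -0.0005,  0.0006, -0.0012, -0.0006,  0.0009]), 'tau': array([  0.0006, -53.1345, -35.2737,   0.0709,   0.0215,  -0.    ]), 'ee_pos': array([ 0.1545, -0.5278,  0.2054]), 'eef_rot': array([-3.1415, -0.    ,  0.2848]), 'force': array([ 0.4786, -0.2977, -0.8786]), 'moment': array([-0.0488,  0.0062, -0.0209]), 'grip_force': 0.0, 'grip_width': 0.0940559521275609}
```

View pics/scene0.png

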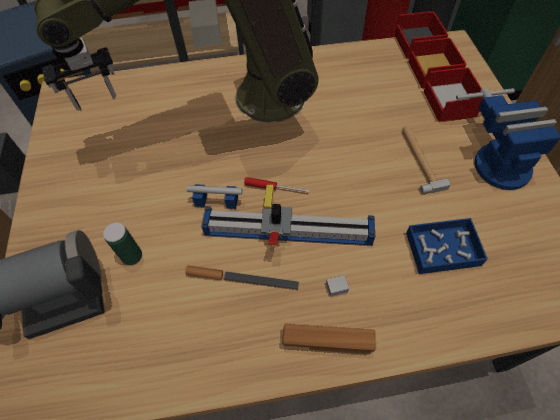

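View pics/top0.png

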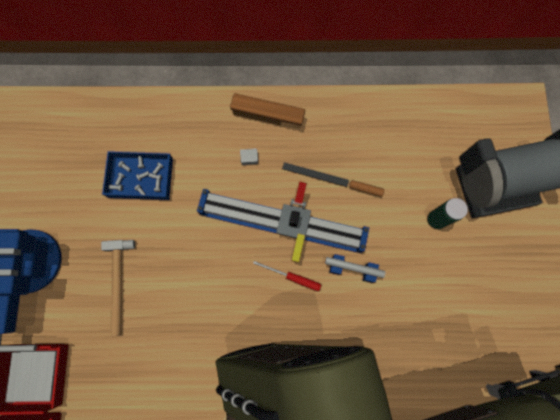

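The scene view shows the stop at about (276,218), its red lever at (273,239), the bar at (215,192) and the rail ends at (207,223) and (370,230). In the top view the stop is at (295,219), the lever at (300,193), and the rail runs from (204,204) to (364,239). I'll enlarge both and refine.

```bash
python3 - <<'E'
from h import *
np.set_printoptions(precision=4,suppress=True)
a=cv2.imread("pics/scene0.png")[170:260,190:390];b=cv2.imread("pics/top0.png")[165:285,190:390]
im=np.vstack([cv2.resize(x,None,fx=2.8,fy=2.8,interpolation=cv2.INTER_CUBIC) for x in(a,b)])
cv2.imwrite("pics/z.png",im)
for q in("rail","stop","lever"):
  for c in("scene","top"):
    for r in ctrl.masks_of(q,c)[:1]:
        m=r["pixels"];ys,xs=np.nonzero(m);(cx,cy),wh,ang=cv2.minAreaRect(np.stack([xs,ys],1).astype(np.float32))
        print(q,c,r["confidence"],m.sum(),(cx,cy),wh,ang, atz(c,(cx,cy),.045))
        print(cv2.boxPoints(((cx,cy),wh,ang)).round(1).tolist())
E
```

```text
rail scene 0.64 5639 (281.3540954589844, 215.148681640625) (187.46185302734375, 58.00825881958008) 0.7848246097564697 [ 0.5309 -0.0438  0.045 ]
[[187.1999969482422, 242.89999389648438], [188.0, 184.89999389648438], [375.5, 187.39999389648438], [374.70001220703125, 245.39999389648438]]
rail top 0.72 5504 (298.5000305175781, 221.7554473876953) (200.39869689941406, 74.46114349365234) 26.064666748046875 [ 0.5489 -0.077   0.045 ]
[[192.10000610351562, 211.1999969482422], [224.8000030517578, 144.3000030517578], [404.8999938964844, 232.3000030517578], [372.20001220703125, 299.20001220703125]]
stop scene 0.61 1123 (276.5502014160156, 215.3733673095703) (29.736835479736328, 58.746768951416016) 7.594643592834473 [ 0.5293 -0.0572  0.045 ]
[[257.8999938964844, 242.5], [265.70001220703125, 184.3000030517578], [295.20001220703125, 188.1999969482422], [287.3999938964844, 246.5]]
stop top 0.88 1267 (293.441162109375, 221.23529052734375) (29.10427474975586, 78.33900451660156) 14.03624439239502 [ 0.5505 -0.063   0.045 ]
[[269.79998779296875, 255.6999969482422], [288.79998779296875, 179.6999969482422], [317.1000061035156, 186.8000030517578], [298.1000061035156, 262.79998779296875]]
lever scene 0.67 116 (273.0, 238.0) (12.0, 10.0) 90.0 [ 0.599  -0.0781  0.045 ]
[[268.0, 232.0], [278.0, 232.0], [278.0, 244.0], [268.0, 244.0]]
lever top 0.65 126 (299.673095703125, 192.63462829589844) (6.667948246002197, 19.415496826171875) 11.309932708740234 [ 0.6331 -0.0819  0.045 ]
[[294.5, 201.5], [298.29998779296875, 182.5], [304.79998779296875, 183.8000030517578], [301.0, 202.8000030517578]]
```

View pics/z.png

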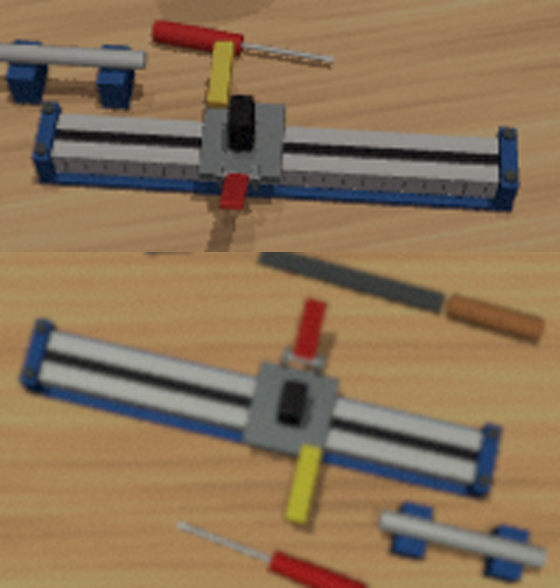

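The zoom shows the end blocks, the black grip at (292,402) below and (241,122) above, and the lever still up. Next I'll triangulate the end blocks and fit the axis.

```bash
python3 - <<'E'
from h import *
np.set_printoptions(precision=4,suppress=True)
T=[(190+u/2.8,165+(v-252)/2.8) for u,v in((38,356),(485,460))]
S=[(190+u/2.8,170+v/2.8) for u,v in((509,153),(46,130))]
for s,t in zip(S,T): print(tri(s,t),atz("top",t,.052),atz("scene",s,.052))
e=[(atz("top",t,.052)+atz("scene",s,.052))/2 for s,t in zip(S,T)]
d=e[0]-e[1];print("len",np.linalg.norm(d),"yaw",np.arctan2(d[1],d[0]));u=d/np.linalg.norm(d)
o=e[1]+u*.1745  # approx
g=[(190+292/2.8,165+(402-252)/2.8)];gs=(190+241/2.8,170+122/2.8)
for z in (.09,.1,.111): print(z,atz("top",g[0],z),atz("scene",gs,z))
print(tri(gs,g[0]))
n=np.array([-u[1],u[0],0])
m=(e[0]+e[1])/2
for p in(atz("top",g[0],.108),atz("scene",gs,.09),tri(gs,g[0])[0]): print("along from mid",(p-m)@u,"across",(p-m)@n)
# red lever colour centroid
for c in("top","scene"):
    im=ctrl.camera(c).astype(int);mk=ctrl.masks_of("lever",c)[0]["at"];print(c,mk,atz(c,mk,.09),[(atz(c,mk,.09)-m)@u,(atz(c,mk,.09)-m)@n])
E
```

```text
(array([0.6073, 0.1931, 0.0486]), np.float64(0.008408769095096847)) [0.6054 0.1883 0.052 ] [0.6093 0.1963 0.052 ]
(array([ 0.4982, -0.2537,  0.0456]), np.float64(0.0019490549689635402)) [ 0.4971 -0.2533  0.052 ] [ 0.5025 -0.2519  0.052 ]
len 0.4577170106682967 yaw 1.3335612724168704
0.09 [ 0.5484 -0.0635  0.09  ] [ 0.5509 -0.0605  0.09  ]
0.1 [ 0.5462 -0.0631  0.1   ] [ 0.557  -0.0612  0.1   ]
0.111 [ 0.5439 -0.0626  0.111 ] [ 0.5638 -0.0619  0.111 ]
(array([ 0.5491, -0.062 ,  0.0876]), np.float64(0.0032763191304815914))
along from mid -0.03381609502563561 across 0.0011297824890092291
along from mid -0.030173481367669196 across -0.00450417839101897
along from mid -0.032004267056439564 across -0.003163678277546285
top [301.5, 193.7] [ 0.6175 -0.0843  0.09  ] [np.float64(-0.03756915633497647), np.float64(-0.07485337404199682)]Traceback (most recent call last):
  File "<stdin>", line 17, in <module>
IndexError: list index out of range
```

Measured: grip at about (0.547, -0.062), rail yaw 1.333, stop at about 0.028 m, which agrees with the given ranges. I'll move above the grip and turn so the fingers close along the rail.

Emit:
step_arm --plan '[[[16.9, -11.2, 0, 0, 0, 5], [16.9, -11.2, 0, 0, 0, 5], [16.9, -11.2, 0, 0, 0, 5], [16.9, -11.2, 0, 0, 0, 5], [16.9, -11.2, 0, 0, 0, 5], [16.9, -11.2, 0, 0, 0, 5], [16.9, -11.2, 0, 0, 0, 5], [16.9, -11.2, 0, 0, 0, 5]]]' --grip 1

```text
time_s: 1.67
ee_pos: [0.3638, -0.2795, 0.2058]
eef_rot: [3.141, -0.001, -0.239]
force: [-0.3, -1.3, -0.0]
grip_width: 0.0941
grip_force: 0.0
```

Emit:
step_arm --plan '[[[4.2, -8.5, 0, 0, 0, 0], [4.2, -8.5, 0, 0, 0, 0], [4.2, -8.5, 0, 0, 0, 0], [4.2, -8.5, 0, 0, 0, 0], [4.2, -8.5, 0, 0, 0, 0], [4.2, -8.5, 0, 0, 0, 0], [4.2, -8.5, 0, 0, 0, 0], [4.2, -8.5, 0, 0, 0, 0]]]'

```text
time_s: 2.33
ee_pos: [0.548, -0.059, 0.205]
eef_rot: [-3.141, 0.0, -0.235]
force: [-0.3, 0.6, 0.3]
grip_width: 0.0941
grip_force: 0.0
```

Emit:
step_arm --plan '[[[0, 0.1, 1, 0, 0, 0], [0, 0.1, 2, 0, 0, 0], [0, 0.1, 3, 0, 0, 0], [0, 0.1, 3.7, 0, 0, 0], [0, 0.1, 4.1, 0, 0, 0], [0, 0.1, 4.35, 0, 0, 0], [0, 0.1, 4.35, 0, 0, 0], [0, 0.1, 4.35, 0, 0, 0]]]'

```text
time_s: 3.0
ee_pos: [0.5454, -0.0664, 0.0759]
eef_rot: [-3.142, -0.001, -0.239]
force: [-0.3, 0.1, 0.2]
grip_width: 0.0939
grip_force: 0.0
```

```bash
python3 - <<'E'
from h import *
a=ctrl.camera("scene")[150:270,190:390,::-1];b=ctrl.camera("top")[165:285,190:390,::-1]
cv2.imwrite("pics/z2.png",np.hstack([cv2.resize(x,None,fx=2,fy=2,interpolation=cv2.INTER_CUBIC) for x in(a,b)]))
o=ctrl.get_obs();print(o["ee_pos"],o["force"])
E
```

```text
[ 0.54564448 -0.06631723  0.07636987] [-0.50440028  0.397731   -0.24226822]
```

View pics/z2.png

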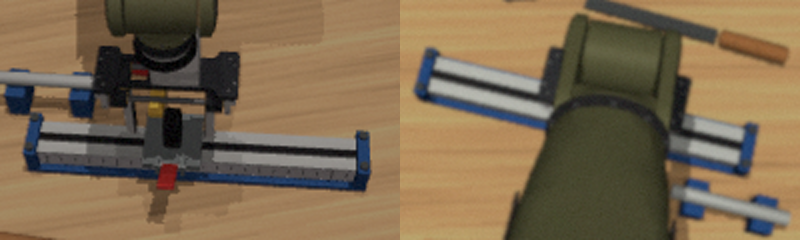

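The scene crop shows the fingers either side of the black block, which sits at (172,128) with fingers at about (143) and (208). The bar and lever are clear. I'll close the fingers.

Emit:
step_arm --plan '[[[0, -0.1, 0.1, 0, 0, 0], [0, -0.1, 0.1, 0, 0, 0], [0, -0.1, 0.1, 0, 0, 0], [0, -0.1, 0.1, 0, 0, 0], [0, -0.1, 0.1, 0, 0, 0], [0, -0.1, 0.1, 0, 0, 0], [0, -0.1, 0.1, 0, 0, 0], [0, -0.1, 0.1, 0, 0, 0]]]' --grip 0 --squeeze 25

```text
time_s: 3.77
ee_pos: [0.5457, -0.0633, 0.072]
eef_rot: [3.142, -0.0, -0.239]
force: [-0.4, 0.0, -1.5]
grip_width: 0.0439
grip_force: 0.0
```

Emit:
step_arm --plan '[[[0, 0, 0, 0, 0, 0], [0, 0, 0, 0, 0, 0], [0, 0, 0, 0, 0, 0], [0, 0, 0, 0, 0, 0], [0, 0, 0, 0, 0, 0], [0, 0, 0, 0, 0, 0], [0, 0, 0, 0, 0, 0], [0, 0, 0, 0, 0, 0]]]'

```text
time_s: 4.43
ee_pos: [0.5457, -0.0632, 0.072]
eef_rot: [-3.142, 0.0, -0.239]
force: [-0.4, -1.5, -0.0]
grip_width: 0.0237
grip_force: 25.0
```

Emit:
step_arm --plan '[[[0, -0.1, 0, 0, 0, 0], [0, -0.25, 0, 0, 0, 0], [0, -0.4, 0, 0, 0, 0], [0, -0.55, 0, 0, 0, 0], [0, -0.7, 0, 0, 0, 0], [0, -0.85, 0, 0, 0, 0], [0, -0.95, 0, 0, 0, 0], [0, -1.0, 0, 0, 0, 0]]]'

```text
time_s: 5.1
ee_pos: [0.553, -0.0335, 0.072]
eef_rot: [-3.142, -0.0, -0.238]
force: [3.8, -3.4, -2.5]
grip_width: 0.024
grip_force: 25.0
```

Emit:
step_arm --plan '[[[0.01, -0.05, 0, 0, 0, 0], [0.02, -0.1, 0, 0, 0, 0], [0.02, -0.15, 0, 0, 0, 0], [0.02, -0.2, 0, 0, 0, 0], [0.02, -0.2, 0, 0, 0, 0]]]'

```text
time_s: 5.52
ee_pos: [0.5545, -0.028, 0.072]
eef_rot: [-3.141, 0.001, -0.239]
force: [-4.8, 2.1, 2.8]
grip_width: 0.0237
grip_force: 25.0
```

Emit:
step_arm --plan '[[[0, -0.05, 0, 0, 0, 0], [0, -0.1, 0, 0, 0, 0], [0, -0.15, 0, 0, 0, 0], [0, -0.2, 0, 0, 0, 0], [0, -0.2, 0, 0, 0, 0], [0, -0.2, 0, 0, 0, 0]]]'

```text
time_s: 6.02
ee_pos: [0.5559, -0.0222, 0.072]
eef_rot: [-3.141, 0.001, -0.239]
force: [-5.2, 1.6, 1.9]
grip_width: 0.0236
grip_force: 25.0
```

```bash
cat > f.py <<'E'
from h import *
np.set_printoptions(precision=4,suppress=True)
u=np.array([.237,.9715,0]);n=np.array([-.9715,.237,0]);p0=np.array([.5457,-.0632,.072])
for i in range(3):
    o=ctrl.get_obs();f=o["force"];p=o["ee_pos"]-p0
    print(o["time_s"],"s",.026+p@u,"lat",p@n,"F along",f@u,"lat",f@n,"z",f[2],o["moment"]);ctrl.camera("top")
E
python3 f.py
```

```text
6.0167 s 0.06822860861200504 lat -0.00018911676342245505 F along 0.34024156652800186 lat 5.410075160596229 z 1.8794158926422224 [ 0.2812  0.8019 -0.1743]
6.0667 s 0.06824923917525119 lat -0.0001994179333742463 F along 1.4150251565036391 lat 5.1407131855676935 z 2.884523419283748 [ 0.3011  0.7429 -0.2059]
6.1167 s 0.068242223982815 lat -0.00020124676911041812 F along 0.17693300422164326 lat 4.75111409718355 z 3.3551660663273357 [ 0.2536  0.7311 -0.1552]
```

Emit:
step_arm --plan '[[[-0.01, -0.04, 0, 0, 0, 0], [-0.01, -0.08, 0, 0, 0, 0], [-0.01, -0.12, 0, 0, 0, 0], [-0.01, -0.16, 0, 0, 0, 0]]]'

```text
time_s: 6.5
ee_pos: [0.557, -0.0177, 0.072]
eef_rot: [3.142, 0.0, -0.239]
force: [-2.5, -0.8, 2.2]
grip_width: 0.0238
grip_force: 25.0
```

```bash
python3 f.py
```

```text
6.5 s 0.0728548770223439 lat -0.00022998730025892283 F along -1.3466654160961582 lat 2.2008403721755583 z 2.1967829934528753 [-0.1188  0.5428 -0.1715]
6.55 s 0.07306344841212127 lat -0.00019264388375683263 F along -0.9975850877884844 lat 2.5246474057223747 z 1.714744896606393 [ 0.0663  0.4801 -0.2001]
6.6 s 0.07305101327087986 lat -0.00023588973537522206 F along 1.1150864575356312 lat 3.3734366546623855 z 1.1796941476878202 [ 0.2434  0.5037 -0.1774]
```

Emit:
step_arm --plan '[[[-0.005, -0.04, 0, 0, 0, 0], [-0.005, -0.08, 0, 0, 0, 0], [-0.005, -0.12, 0, 0, 0, 0], [-0.005, -0.16, 0, 0, 0, 0], [-0.005, -0.16, 0, 0, 0, 0]]]'

```text
time_s: 7.07
ee_pos: [0.5582, -0.0129, 0.072]
eef_rot: [-3.141, -0.0, -0.239]
force: [-0.3, 0.9, -0.6]
grip_width: 0.0239
grip_force: 25.0
```

Emit:
step_arm --plan '[[[0, -0.04, 0, 0, 0, 0], [0, -0.08, 0, 0, 0, 0], [0, -0.12, 0, 0, 0, 0], [0, -0.16, 0, 0, 0, 0], [0, -0.16, 0, 0, 0, 0]]]'

```text
time_s: 7.48
ee_pos: [0.5593, -0.0082, 0.072]
eef_rot: [-3.141, -0.0, -0.239]
force: [2.1, 0.2, -2.1]
grip_width: 0.0235
grip_force: 25.0
```

Emit:
step_arm --plan '[[[0.005, -0.04, 0, 0, 0, 0], [0.005, -0.08, 0, 0, 0, 0], [0.005, -0.12, 0, 0, 0, 0], [0.005, -0.16, 0, 0, 0, 0], [0.005, -0.16, 0, 0, 0, 0]]]'

```text
time_s: 7.9
ee_pos: [0.5605, -0.0036, 0.072]
eef_rot: [-3.141, -0.0, -0.239]
force: [1.3, -0.1, -1.3]
grip_width: 0.024
grip_force: 25.0
```

Emit:
step_arm --plan '[[[0.005, -0.04, 0, 0, 0, 0], [0.005, -0.08, 0, 0, 0, 0], [0.005, -0.12, 0, 0, 0, 0], [0.005, -0.16, 0, 0, 0, 0], [0.005, -0.16, 0, 0, 0, 0]]]'

```text
time_s: 8.32
ee_pos: [0.5617, 0.0011, 0.072]
eef_rot: [-3.141, 0.0, -0.239]
force: [-0.3, 1.5, -0.0]
grip_width: 0.0237
grip_force: 25.0
```

Emit:
step_arm --plan '[[[0.005, -0.04, 0, 0, 0, 0], [0.005, -0.08, 0, 0, 0, 0], [0.005, -0.12, 0, 0, 0, 0], [0.005, -0.16, 0, 0, 0, 0], [0.005, -0.16, 0, 0, 0, 0]]]'

```text
time_s: 8.73
ee_pos: [0.5629, 0.0058, 0.072]
eef_rot: [-3.141, 0.0, -0.239]
force: [-3.7, 1.6, 2.8]
grip_width: 0.0239
grip_force: 25.0
```

Emit:
step_arm --plan '[[[0, -0.04, 0, 0, 0, 0], [0, -0.08, 0, 0, 0, 0], [0, -0.12, 0, 0, 0, 0], [0, -0.16, 0, 0, 0, 0], [0, -0.16, 0, 0, 0, 0]]]'

```text
time_s: 9.15
ee_pos: [0.564, 0.0104, 0.072]
eef_rot: [-3.141, 0.0, -0.239]
force: [-4.5, 1.7, 3.5]
grip_width: 0.0238
grip_force: 25.0
```

Emit:
step_arm --plan '[[[-0.005, -0.04, 0, 0, 0, 0], [-0.005, -0.08, 0, 0, 0, 0], [-0.005, -0.12, 0, 0, 0, 0], [-0.005, -0.16, 0, 0, 0, 0], [-0.005, -0.16, 0, 0, 0, 0]]]'

```text
time_s: 9.57
ee_pos: [0.5652, 0.015, 0.072]
eef_rot: [-3.141, -0.0, -0.239]
force: [-4.0, 1.7, 1.7]
grip_width: 0.0241
grip_force: 25.0
```

Emit:
step_arm --plan '[[[-0.005, -0.04, 0, 0, 0, 0], [-0.005, -0.08, 0, 0, 0, 0], [-0.005, -0.12, 0, 0, 0, 0], [-0.005, -0.16, 0, 0, 0, 0], [-0.005, -0.16, 0, 0, 0, 0]]]'

```text
time_s: 9.98
ee_pos: [0.5663, 0.0197, 0.072]
eef_rot: [-3.141, -0.0, -0.239]
force: [-0.3, 0.6, -0.3]
grip_width: 0.0239
grip_force: 25.0
```

Emit:
step_arm --plan '[[[0, -0.04, 0, 0, 0, 0], [0, -0.08, 0, 0, 0, 0], [0, -0.12, 0, 0, 0, 0], [0, -0.16, 0, 0, 0, 0], [0, -0.16, 0, 0, 0, 0]]]'

```text
time_s: 10.4
ee_pos: [0.5675, 0.0244, 0.072]
eef_rot: [-3.141, -0.0, -0.239]
force: [2.1, 0.3, -1.7]
grip_width: 0.0236
grip_force: 25.0
```

Emit:
step_arm --plan '[[[0.003, -0.04, 0, 0, 0, 0], [0.003, -0.08, 0, 0, 0, 0], [0.003, -0.12, 0, 0, 0, 0], [0.003, -0.16, 0, 0, 0, 0], [0.003, -0.16, 0, 0, 0, 0]]]'

```text
time_s: 10.82
ee_pos: [0.5686, 0.0291, 0.072]
eef_rot: [-3.141, -0.0, -0.239]
force: [2.3, -0.3, -1.5]
grip_width: 0.0238
grip_force: 25.0
```

Emit:
step_arm --plan '[[[0.003, -0.04, 0, 0, 0, 0], [0.003, -0.08, 0, 0, 0, 0], [0.003, -0.12, 0, 0, 0, 0], [0.003, -0.16, 0, 0, 0, 0], [0.003, -0.16, 0, 0, 0, 0]]]'

```text
time_s: 11.23
ee_pos: [0.5695, 0.0328, 0.072]
eef_rot: [3.14, 0.0, -0.239]
force: [-0.8, -8.7, 0.5]
grip_width: 0.0235
grip_force: 25.0
```

```bash
python3 f.py
```

```text
11.2333 s 0.12487050916704609 lat -0.0004179303105608066 F along -8.624429788840512 lat -1.3202844959014821 z 0.47150935180162157 [-1.1173  0.0844 -0.144 ]
11.2833 s 0.12488108751897381 lat -0.0004285301595051763 F along -7.622193600693567 lat -0.4345372120407791 z 0.11773824324858184 [-1.1312  0.0616 -0.1051]
11.3333 s 0.12484946991677295 lat -0.00041839831582921386 F along -8.10667910344237 lat -0.6882708632970129 z -0.32916414998182547 [-1.1445  0.0201 -0.17  ]
```

It clearly binds: a steady 8 N or so against about 1.5 N of drag. Easing back 10 mm.

Emit:
step_arm --plan '[[[0, 0.05, 0, 0, 0, 0], [0, 0.1, 0, 0, 0, 0], [0, 0.15, 0, 0, 0, 0], [0, 0.2, 0, 0, 0, 0], [0, 0.26, 0, 0, 0, 0], [0, 0.32, 0, 0, 0, 0], [0, 0.36, 0, 0, 0, 0], [0, 0.36, 0, 0, 0, 0]]]'

```text
time_s: 12.05
ee_pos: [0.567, 0.0228, 0.072]
eef_rot: [3.142, 0.0, -0.239]
force: [1.5, -0.8, -0.6]
grip_width: 0.0242
grip_force: 25.0
```

```bash
python3 f.py
```

```text
12.05 s 0.11458486951908695 lat -0.00036050226021215256 F along -0.4156577319474031 lat -1.6832552724238397 z -0.6356027490426773 [-0.1461 -0.2277 -0.1534]
12.1 s 0.1145661614865616 lat -0.000383155374511588 F along -1.6746293711395401 lat -0.759176109530484 z -1.8091278905743184 [-0.1385 -0.1741 -0.1843]
12.15 s 0.11458494929416746 lat -0.000363238633406298 F along -1.2103099690280947 lat -1.5265769146523187 z -1.1375706717618368 [-0.2209 -0.1692 -0.153 ]
```

Emit:
step_arm --plan '[[[0, 0, 0, 0, 0, 0], [0, 0, 0, 0, 0, 0], [0, 0, 0, 0, 0, 0], [0, 0, 0, 0, 0, 0], [0, 0, 0, 0, 0, 0], [0, 0, 0, 0, 0, 0], [0, 0, -0.5, 0, 0, 0], [0, 0, -1.3, 0, 0, 0]]]' --grip 0.7

```text
time_s: 12.87
ee_pos: [0.5659, 0.023, 0.1093]
eef_rot: [3.141, 0.004, -0.239]
force: [-0.9, -0.5, -0.8]
grip_width: 0.0657
grip_force: 0.0
```

Emit:
step_arm --plan '[[[0, 0, -1, 0, 0, 0], [0, 0, -2, 0, 0, 0], [0, 0, -2, 0, 0, 0]]]'

```text
time_s: 13.12
ee_pos: [0.5692, 0.023, 0.177]
eef_rot: [-3.14, -0.008, -0.239]
force: [0.6, -0.0, 1.3]
grip_width: 0.0662
grip_force: 0.0
```

Emit:
step_arm --plan '[[[1, 0, 0, 0, 0, 0], [2, 0, 0, 0, 0, 0], [3, 0, 0, 0, 0, 0], [3, 0, 0, 0, 0, 0], [3, 0, 0, 0, 0, 0], [3, 0, 0, 0, 0, 0], [3, 0, 0, 0, 0, 0], [3, 0, 0, 0, 0, 0]]]' --grip 0

```text
time_s: 13.78
ee_pos: [0.6541, 0.0019, 0.1715]
eef_rot: [-3.141, -0.0, -0.238]
force: [0.5, -0.4, 0.5]
grip_width: 0.0159
grip_force: 0.0
```

Emit:
step_arm --plan '[[[0, 0, 0.5, 0, 0, 0], [0, 0, 1, 0, 0, 0], [0, 0, 1.5, 0, 0, 0], [0, 0, 1.8, 0, 0, 0], [0, 0, 1.8, 0, 0, 0]]]'

```text
time_s: 14.2
ee_pos: [0.6535, 0.0018, 0.1153]
eef_rot: [3.141, 0.003, -0.239]
force: [-0.5, -0.4, -0.6]
grip_width: -0.0001
grip_force: 0.0
```

```bash
python3 - <<'E'
from h import *
a=ctrl.camera("scene")[150:270,200:400,::-1];b=ctrl.camera("top")[145:265,180:380,::-1]
cv2.imwrite("pics/z3.png",np.hstack([cv2.resize(x,None,fx=2,fy=2,interpolation=cv2.INTER_CUBIC) for x in(a,b)]))
o=ctrl.get_obs();print(o["ee_pos"],o["force"],o["grip_width"])
for c in("scene","top"):
    for q,z in(("lever_hinge",.07),("lever_tip",.106),("stop_grip",.09)):
        for r in ctrl.place_of(q,c)[:1]: print(c,q,r["confidence"],atz(c,r["at"],z))
E
```

```text
[0.65465459 0.00172219 0.11768772] [-0.71425449 -0.63395486  0.62809392] 0.0005608435662187632
scene lever_hinge 0.75 [0.62361509 0.01261393 0.07      ]
scene lever_tip 0.57 [0.67045482 0.00444431 0.106     ]
scene stop_grip 0.57 [0.57237888 0.02187039 0.09      ]
```

View pics/z3.png

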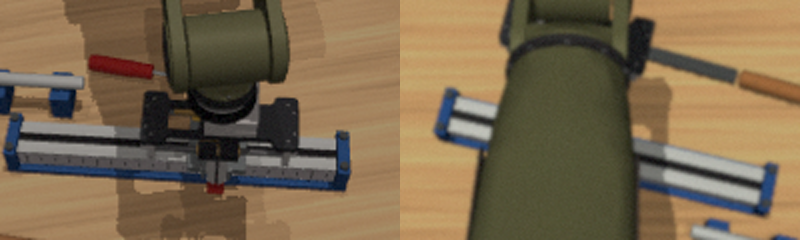

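In the scene crop the closed fingers are above the red lever at (213,187). They are 33–40 mm outside the hinge, so I'll shift 3 mm further out and press down slowly.

Emit:
step_arm --plan '[[[0.1, 0, 0.2, 0, 0, 0], [0.1, 0, 0.4, 0, 0, 0], [0.1, 0, 0.6, 0, 0, 0], [0.1, 0, 0.75, 0, 0, 0], [0.1, 0, 0.9, 0, 0, 0], [0.1, 0, 1.0, 0, 0, 0], [0.1, 0, 1.1, 0, 0, 0], [0.1, 0, 1.1, 0, 0, 0]]]'

```text
time_s: 15.27
ee_pos: [0.6572, 0.001, 0.0832]
eef_rot: [3.141, 0.001, -0.239]
force: [0.3, -0.1, -0.3]
grip_width: 0.0004
grip_force: 0.1
```

Emit:
step_arm --plan '[[[0, 0, 0.05, 0, 0, 0], [0, 0, 0.1, 0, 0, 0], [0, 0, 0.15, 0, 0, 0], [0, 0, 0.2, 0, 0, 0], [0, 0, 0.2, 0, 0, 0]]]'

```text
time_s: 15.68
ee_pos: [0.6574, 0.001, 0.0777]
eef_rot: [-3.142, 0.0, -0.239]
force: [0.8, -0.0, 0.8]
grip_width: 0.0004
grip_force: 0.3
```

Emit:
step_arm --plan '[[[0, 0, 0.03, 0, 0, 0], [0, 0, 0.06, 0, 0, 0], [0, 0, 0.1, 0, 0, 0], [0, 0, 0.1, 0, 0, 0]]]'

```text
time_s: 16.02
ee_pos: [0.6578, 0.0009, 0.0762]
eef_rot: [-3.141, -0.001, -0.239]
force: [-2.9, -0.7, 9.5]
grip_width: 0.0003
grip_force: 5.1
```

```bash
python3 f.py
```

```text
16.0167 s 0.11483858832285665 lat -0.09370514788379332 F along -1.3200739499921577 lat 2.622276374996885 z 9.538427439920879 [0.0285 0.6225 0.0281]
16.0667 s 0.11487522795398053 lat -0.09367114206887558 F along -1.6944817109680126 lat 3.6509111956384652 z 9.672096644869306 [0.0304 0.592  0.0512]
16.1167 s 0.11487303797893907 lat -0.09367897789848237 F along -0.9151112264351344 lat 3.168827129511985 z 10.176717830595674 [0.0678 0.6014 0.02  ]
```

At TCP height 76 mm there are 10 N holding steady, which matches the lever's down stop. I'll press a little more, then retreat up and away.

Emit:
step_arm --plan '[[[0, 0, 0.02, 0, 0, 0], [0, 0, 0.02, 0, 0, 0], [0, 0, -0.2, 0, 0, 0], [0, 0, -1, 0, 0, 0], [0, 0, -2, 0, 0, 0], [0, 0, -3, 0, 0, 0], [0, 0, -4, 0, 0, 0], [0, 0, -4.5, 0, 0, 0]]]'

```text
time_s: 16.83
ee_pos: [0.6581, 0.001, 0.2141]
eef_rot: [-3.141, -0.004, -0.239]
force: [-0.2, 0.0, 0.2]
grip_width: 0.0006
grip_force: 0.0
```

Emit:
step_arm --plan '[[[-1, 1, 0, 0, 0, 0], [-2, 2, 0, 0, 0, 0], [-3, 3, 0, 0, 0, 0], [-4, 4, 0, 0, 0, 0], [-5, 5, 0, 0, 0, 0], [-6, 6, 0, 0, 0, 0], [-6, 7, 0, 0, 0, 0], [-6, 8, 0, 0, 0, 0]]]'

```text
time_s: 17.5
ee_pos: [0.424, -0.1906, 0.2106]
eef_rot: [3.141, -0.001, -0.239]
force: [0.8, -0.1, -0.1]
grip_width: 0.0005
grip_force: 0.0
```

```bash
python3 - <<'E'
from h import *
a=ctrl.camera("scene")[150:270,200:400,::-1];b=ctrl.camera("top")[145:265,180:380,::-1]
cv2.imwrite("pics/z4.png",np.hstack([cv2.resize(x,None,fx=2,fy=2,interpolation=cv2.INTER_CUBIC) for x in(a,b)]))
o=ctrl.get_obs();print(o["time_s"],o["ee_pos"],o["force"])
for c in("scene","top"):
    for q,z in(("lever_hinge",.07),("lever_tip",.073),("stop_grip",.09)):
        for r in ctrl.place_of(q,c)[:1]: print(c,q,r["confidence"],atz(c,r["at"],z))
E
```

```text
17.6 [ 0.42462165 -0.1924443   0.21025175] [ 0.64312249 -0.00148351  0.22631772]
scene lever_hinge 0.62 [0.61962688 0.01966385 0.07      ]
scene lever_tip 0.48 [ 0.68398924 -0.00578311  0.073     ]
scene stop_grip 0.7 [0.56592504 0.03250273 0.09      ]
top lever_hinge 0.68 [0.62716906 0.0087355  0.07      ]
top lever_tip 0.68 [ 0.67335684 -0.01123687  0.073     ]
top stop_grip 0.64 [0.57208919 0.01972608 0.09      ]
```

View pics/z4.png

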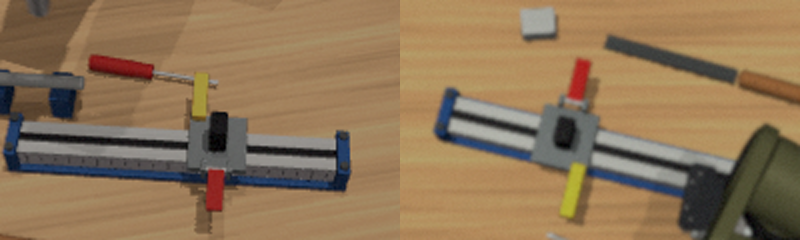

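The last picture shows the lever lying flat outwards (scene crop tip at (215,208)), the stop where I left it, and the gripper clear. Handing in.

```bash
python3 -c "
from station import ctrl
print(ctrl.hand_in())"
```

```text
the job is handed in; nothing more can be done
None
```

I slid the stop until it clearly bound (about 8 N, at roughly 0.125 m of travel), eased it back 10 mm to where it runs free, pushed the red lever fully down, moved the arm clear, and handed the job in at about 17.6 s; no verdict came back.

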